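# Snap the pipettes back into the clip rail

### The job

Put the three pipettes away on the clip rail: press each one down into the pair of spring clips whose tag has the colour of its band, finger hook up, tip pointing away from the tag and handle centred between the two clips, until it snaps fully home in both clips. Do not push or knock over the dropper bottle, the amber vial or the beaker.

Things in the scene. Friction and masses are not known exactly. Their poses are not given: they have to be found in the camera images.
- pipette_red: White pipette with a yellow button and a red band round its handle, lying hook up, 70 to 130 g. Origin: underside of the handle, at the middle of its length; x along the pipette to the tip, y across, z up. The handle is a box 105 mm long (x -52 to +53), 24 mm wide, 23 mm high (z 0 to 23). Grasp it across its width at its middle, from above.
- pipette_red_tip (a point): End of the tip of the red-banded pipette: 164 mm from its origin along x, 12 mm above its underside. An 8 mm thick shaft joins it to the handle; at the other end the button (17 mm thick) reaches to x = -82 mm. The finger hook, 10 mm wide, stands on the handle's top at x -52 to -27 mm, up to z = 39 mm. The band is at x +18 to +29 mm.
- clip_red_seat (a point): Seat of the clip station with the red tag: where the origin of the red-banded pipette belongs when home, 32 mm above the desk. x is the way its tip must point (the red tag bar stands at x = -56 mm, top 8 mm below the seat), y along the rail, z up. Two spring clips, 12 mm long, centred at x = -41.5 and +41.5 mm; between them there is room for fingers down to 15 mm below the seat.
- pipette_green: White pipette with a yellow button and a green band round its handle, lying hook up, 70 to 130 g. Origin: underside of the handle, at the middle of its length; x along the pipette to the tip, y across, z up. The handle is a box 105 mm long (x -52 to +53), 24 mm wide, 23 mm high (z 0 to 23). Grasp it across its width at its middle, from above.
- pipette_green_tip (a point): End of the tip of the green-banded pipette: 164 mm from its origin along x, 12 mm above its underside. An 8 mm thick shaft joins it to the handle; at the other end the button (17 mm thick) reaches to x = -82 mm. The finger hook, 10 mm wide, stands on the handle's top at x -52 to -27 mm, up to z = 39 mm. The band is at x +18 to +29 mm.
- clip_green_seat (a point): Seat of the clip station with the green tag: where the origin of the green-banded pipette belongs when home, 32 mm above the desk. x is the way its tip must point (the green tag bar stands at x = -56 mm, top 8 mm below the seat), y along the rail, z up. Two spring clips, 12 mm long, centred at x = -41.5 and +41.5 mm; between them there is room for fingers down to 15 mm below the seat.
- pipette_blue: White pipette with a yellow button and a blue band round its handle, lying hook up, 70 to 130 g. Origin: underside of the handle, at the middle of its length; x along the pipette to the tip, y across, z up. The handle is a box 105 mm long (x -52 to +53), 24 mm wide, 23 mm high (z 0 to 23). Grasp it across its width at its middle, from above.
- pipette_blue_tip (a point): End of the tip of the blue-banded pipette: 164 mm from its origin along x, 12 mm above its underside. An 8 mm thick shaft joins it to the handle; at the other end the button (17 mm thick) reaches to x = -82 mm. The finger hook, 10 mm wide, stands on the handle's top at x -52 to -27 mm, up to z = 39 mm. The band is at x +18 to +29 mm.
- clip_blue_seat (a point): Seat of the clip station with the blue tag: where the origin of the blue-banded pipette belongs when home, 32 mm above the desk. x is the way its tip must point (the blue tag bar stands at x = -56 mm, top 8 mm below the seat), y along the rail, z up. Two spring clips, 12 mm long, centred at x = -41.5 and +41.5 mm; between them there is room for fingers down to 15 mm below the seat.
- rail: Fixed aluminium rail 112 x 246 x 10 mm with three clip stations 75 mm apart along its y, in any order. Origin: centre of its underside; x as the stations'. Each clip is a pair of sprung steel jaws, inner sides at y +-12.7 mm, lips at y +-9.5 mm, 26 mm above the seat, flaring to +-16 mm, 40 mm above it. Pressing a handle straight down spreads them; it takes 10 to 20 N in all and snaps in.
- mat: Fixed grey bench mat, 180 x 220 x 3 mm, on which the three pipettes lie roughly side by side, about 80 mm apart, in any order. Origin: centre of its underside on the desk; x along the 180 mm side, the way the tips point (roughly).
- spray_bottle: Bystander: dropper bottle with a yellow cap, 58 mm across, 196 mm high, standing loose behind the work. Origin: centre of its underside.
- vial: Bystander: amber glass vial with a white cap, 28 mm across, 64 mm high, standing loose beyond the rail's +y end. Origin: centre of its underside.
- beaker: Bystander: small clear beaker, 53 mm across, 61 mm high, standing loose beside the mat's -y edge. Origin: centre of its underside.

How it is judged:
At the end, for the whole second after the job is handed in: Each pipette lies in the clips of its own colour, at rest and released: its origin within 4 mm of the seat in height, 5 mm across and 12 mm along, its axis within 0.06 rad of the station's and level within 0.06 rad (both ends home), its tip pointing away from the tag (z of pipette_red in the frame of clip_red_seat between -0.004 and 0.004 m and y of pipette_red in the frame of clip_red_seat between -0.005 and 0.005 m and x of pipette_red in the frame of clip_red_seat between -0.012 and 0.012 m and x of pipette_red_tip in the frame of clip_red_seat above 0.14 m and angle between each of pipette_red, pipette_green, pipette_blue's own z axis and vertical below 0.06 rad and angle between the x axis of pipette_red and the x axis of clip_red_seat, either way round below 0.06 rad and linear speed of each of pipette_red, pipette_green, pipette_blue below 0.02 m/s and z of pipette_green in the frame of clip_green_seat between -0.004 and 0.004 m and y of pipette_green in the frame of clip_green_seat between -0.005 and 0.005 m and x of pipette_green in the frame of clip_green_seat between -0.012 and 0.012 m and x of pipette_green_tip in the frame of clip_green_seat above 0.14 m and angle between the x axis of pipette_green and the x axis of clip_green_seat, either way round below 0.06 rad and z of pipette_blue in the frame of clip_blue_seat between -0.004 and 0.004 m and y of pipette_blue in the frame of clip_blue_seat between -0.005 and 0.005 m and x of pipette_blue in the frame of clip_blue_seat between -0.012 and 0.012 m and x of pipette_blue_tip in the frame of clip_blue_seat above 0.14 m and angle between the x axis of pipette_blue and the x axis of clip_blue_seat, either way round below 0.06 rad); the robot touches nothing.
It fails at once if the yellow-capped dropper bottle is pushed more than 25 mm or tipped over (distance of spray_bottle from where it was at the start of the episode above 0.025 m or angle between spray_bottle's own z axis and vertical above 0.35 rad).
It fails at once if the amber vial is pushed more than 25 mm or tipped over (distance of vial from where it was at the start of the episode above 0.025 m or angle between vial's own z axis and vertical above 0.35 rad).
It fails at once if the small beaker is pushed more than 25 mm or tipped over (distance of beaker from where it was at the start of the episode above 0.025 m or angle between beaker's own z axis and vertical above 0.35 rad).
It also fails if it takes over 70 s, if anything falls off the work surface, if the arm or the gripper's body presses on something with over 40 N, if the wrist force passes 120 N, or if a joint passes its speed limit or range.

### The arm

A 6-joint arm with a two-finger parallel gripper is mounted at the origin on a cart in front of the work surface, level with it; the furniture and walls round the work are solid. World frame = base frame: x ahead of the robot, y to its left, z up, the work surface at z = 0. Lengths are in m, angles in rad, forces in N, time in s.
With the tool pointing down it reaches from about 0.35 to 1 m from the base axis. Payload 7.1 kg.
Tool frame: the origin (TCP) lies at the very end of the fingers, on their centre line; the grasp point (between the pads) lies 19 mm behind it (robot.grip_point_offset is the distance from the TCP to the grasp point, in m); z points along the fingers, y is the line along which they close (so a half turn about z gives the same grasp; the last joint's range is limited). The gripper opens to 85 mm and grips with 20 to 120 N. Pads are 22 mm wide; open, the fingers measure 114 mm over their backs; the gripper's body (76 mm by 85 mm) begins 54 mm behind the grasp point. The pads swing forward as they close: fully open they stand 13 mm farther back than shut.
Start: joints at [1.226, 0.423, 1.63, -0, 1.089, -0.019], TCP at [0.2, 0.592, 0.231] pointing down, gripper open.
Joint ranges: [-3, 3], [-0.9, 2.11], [0.09, 2.58], [-1.31, 4.45], [0.11, 2.69], [-2.54, 2.54]. Speed limits (rad/s): [2.39, 2.39, 3.01, 3.14, 3.14, 3.14].

### API

Orientations are given as a unit quaternion [w, x, y, z].
In Python, from plant import robot, claw, sensors, imaging gives the robot as it stands. Calls block until the motion is done:
- robot.move_ptp(position, orientation): joint-space move of the TCP to a pose.
- robot.servo_line(position, speed=0.15, rot=None, f_stop=None): straight line of the TCP; rot=None keeps the orientation; speed is the mean speed in m/s. With f_stop (N) it stops when the force on the tool has changed by that much, and returns True; else False.
- robot.move_joints(angles): joint-space move.
- claw.open_gripper() and claw.close(strength=None): open the fingers fully, or close them until they stop; strength is the grip in N (None keeps the last).
- robot.pause(seconds).
- robot.inverse_kinematics(position, orientation): joint angles nearest the present ones, or None.
- sensors.read_state(): the state.
- imaging.camera(name): name is "side" or "top" or "wrist"; returns a dict with "pixels" (420x560x3 uint8, red, green, blue), "fx", "fy", "cx", "cy" (pixels), "position" and "orientation" of the camera in the world; the wrist camera has in their place "T_tool_cam" (4x4, takes a point from camera to tool coordinates, whose origin is the TCP and whose axes are the flange's). Camera axes: x right, y down, z forward; pixel columns grow to the right and rows downward; lengths in m; the calibration is good to about 2 mm. A picture is of the moment at which its call begins: read the wrist's pose just before it. There is no depth.
A pose or a line that the arm cannot do raises robot.Unreachable and nothing moves.
- robot.hand_in(): hands the job in; it is judged then, once.
The state is a dict: "clock": time; "joint_positions": joint angles; "joint_velocities": joint speeds; "effort": joint torques, N m; "eef_pos": TCP position; "ee_rot": TCP orientation; "contact_force": force on the tool from outside, world axes, zero at the start; "torque": the same for the moment, N m; "finger_gap": finger opening in m; "grasp_force": force on a finger pad.
Only numpy, scipy, OpenCV 4.12 (cv2) and the standard library are available. Lean on these libraries where they do the work, as an engineer would, in place of code of your own. Each camera call takes 0.05 s, during which the arm holds its last target. There are 200 camera calls.

## Working session

There is one attempt and no reset: what is moved stays moved. The work goes in short steps, each a Python script; the robot and the scene stay as the last script left them, time stands still between calls to the robot, and variables do not carry over. Pictures are saved under pics/ and viewed, at most 10 in all, crops included, and the job is handed in when it is done.

```bash
ls; mkdir -p pics; python3 - <<'E'
from plant import robot, claw, sensors, imaging
import cv2,numpy as np
for n in("top","side"):
    c=imaging.camera(n); cv2.imwrite(f"pics/{n}0.png",c["pixels"][:,:,::-1])
    print(n,{k:(np.round(v,4) if not isinstance(v,float) else v) for k,v in c.items() if k!="pixels"})
s=sensors.read_state();c=imaging.camera("wrist");print(np.round(c["T_tool_cam"],4),c["fx"],c["cx"],c["cy"]);print(s["clock"],s["ee_rot"],s["finger_gap"],robot.grip_point_offset)
E
```

```text
pics
top {'fx': 463.64725535711585, 'fy': 463.64725535711585, 'cx': 281.8635859410559, 'cy': 207.1843037621955, 'position': array([ 0.5031, -0.0166,  1.367 ]), 'orientation': array([ 0.0199, -0.6964,  0.7173, -0.0137])}
side {'fx': 409.03245034619965, 'fy': 409.03245034619965, 'cx': 282.8041634580368, 'cy': 216.0041864595779, 'position': array([0.2734, 0.9058, 0.8467]), 'orientation': array([ 0.0562, -0.1479,  0.8954, -0.4162])}
[[ 2.000e-04 -9.447e-01 -3.279e-01  8.410e-02]
 [ 1.000e+00  1.000e-04  3.000e-04  8.000e-04]
 [-3.000e-04 -3.279e-01  9.447e-01 -1.430e-01]
 [ 0.000e+00  0.000e+00  0.000e+00  1.000e+00]] 336.1790098094525 278.92996695267374 204.87847930587154
0.1 [-1.34745681e-04  1.62170453e-01  9.86762511e-01 -6.88085361e-04] 0.08550148257557491 0.0187
```

View pics/top0.png

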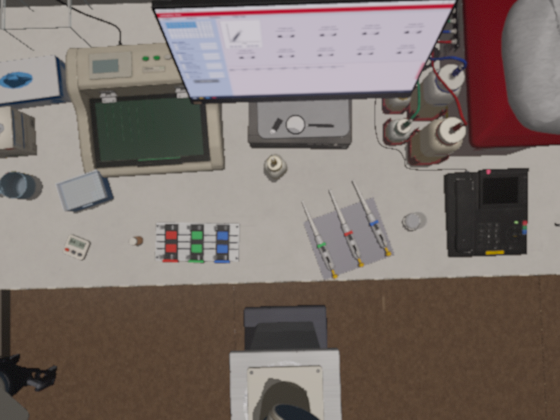

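View pics/side0.png

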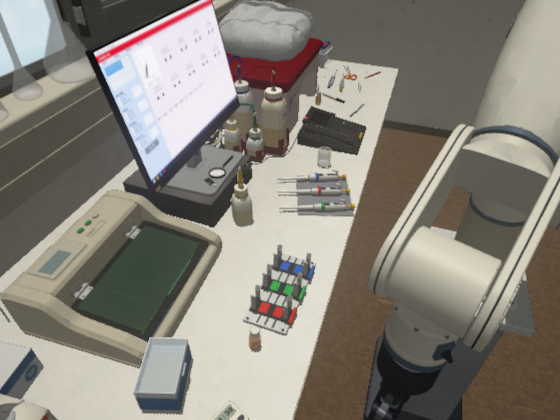

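The top view shows the rail around (197,243), with red, green and blue stations from left to right. The mat is around (348,237), with the pipettes in the order green, red, blue and their tips up and to the left. Next I'll take wrist stereo pairs over the rail and the mat.

```bash
cat > h.py <<'E'
import numpy as np, cv2, pickle
from scipy.spatial.transform import Rotation as R
from plant import robot, claw, sensors, imaging
def rot(q): return R.from_quat([q[1],q[2],q[3],q[0]]).as_matrix()
def down(yaw):
    "tool z down, tool x at world yaw"
    c,s=np.cos(yaw),np.sin(yaw); M=np.array([[c,s,0],[s,-c,0],[0,0,-1.]])
    q=R.from_matrix(M).as_quat(); return [q[3],q[0],q[1],q[2]]
def shot(name,cam="wrist"):
    s=sensors.read_state(); c=imaging.camera(cam)
    if cam=="wrist":
        T=np.eye(4); T[:3,:3]=rot(s["ee_rot"]); T[:3,3]=s["eef_pos"]; T=T@np.array(c["T_tool_cam"])
    else:
        T=np.eye(4); T[:3,:3]=rot(c["orientation"]); T[:3,3]=c["position"]
    d=dict(T=T,K=np.array([[c["fx"],0,c["cx"]],[0,c["fy"],c["cy"]],[0,0,1]]),im=c["pixels"])
    pickle.dump(d,open(f"pics/{name}.pkl","wb")); cv2.imwrite(f"pics/{name}.png",d["im"][:,:,::-1]); return d
def load(n): return pickle.load(open(f"pics/{n}.pkl","rb"))
def proj(d,P):
    p=(np.atleast_2d(P)-d["T"][:3,3])@d["T"][:3,:3]@d["K"].T; return p[:,:2]/p[:,2:]
def atz(d,uv,z):
    r=d["T"][:3,:3]@np.linalg.solve(d["K"],[uv[0],uv[1],1]); o=d["T"][:3,3]; return o+r*(z-o[2])/r[2]
def tri(ds,uvs):
    A=0;b=0
    for d,uv in zip(ds,uvs):
        r=d["T"][:3,:3]@np.linalg.solve(d["K"],[uv[0],uv[1],1]); r/=np.linalg.norm(r)
        M=np.eye(3)-np.outer(r,r); A=A+M; b=b+M@d["T"][:3,3]
    return np.linalg.solve(A,b)
E
python3 - <<'E'
from h import *
q=down(np.pi)
for n,p in [("r1",[.37,.29,.2]),("r2",[.37,.19,.2]),("m1",[.38,-.16,.2]),("m2",[.38,-.26,.2])]:
    robot.move_ptp(p,q); shot(n); print(n,sensors.read_state()["clock"],np.round(sensors.read_state()["joint_positions"],2))
for a in "rm":
    cv2.imwrite(f"pics/{a}1v.png",cv2.resize(cv2.imread(f"pics/{a}1.png"),(784,588),interpolation=cv2.INTER_CUBIC))
E
```

```text
r1 1.5083 [ 0.64  0.24  1.99  0.    0.91 -0.93]
r2 2.0417 [ 0.45  0.16  2.1   0.    0.88 -1.12]
m1 3.4083 [-0.43  0.15  2.1   0.    0.88 -2.  ]
m2 3.9417 [-0.62  0.23  2.01  0.    0.91 -2.2 ]
```

View pics/r1v.png

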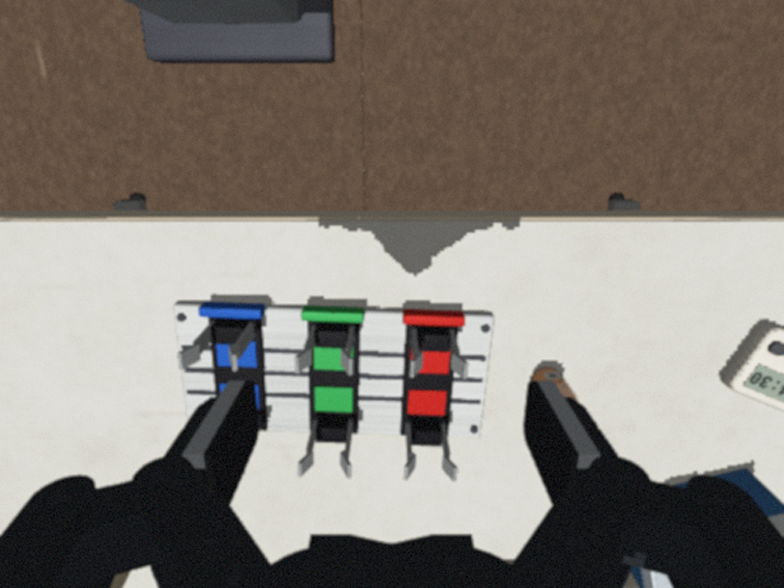

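View pics/m1v.png

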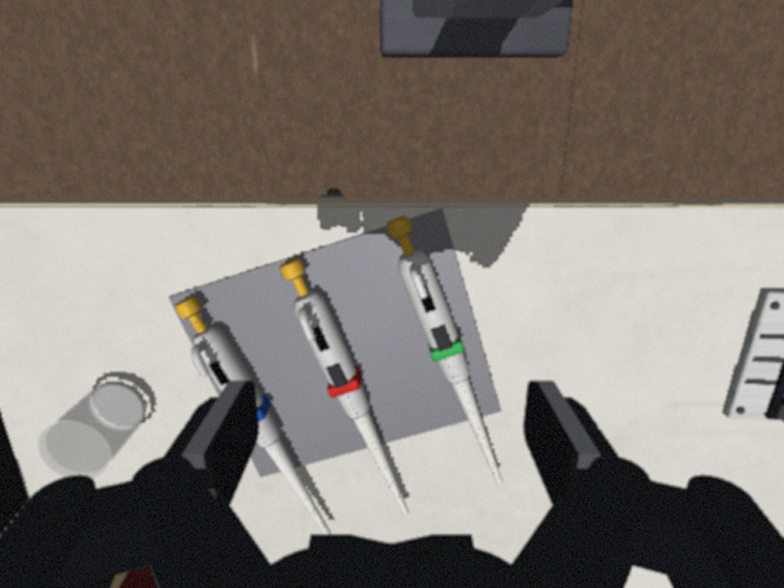

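The wrist view over the rail shows tag bars on the robot side: blue (232,311), green (333,315), red (433,319), so tips must point away from the robot. In the mat view (1.4x), the bands are at blue (262,408), partly hidden, red (345,384) and green (446,351). The tips are at about (327,531), (406,511) and (500,482).

```bash
cat >> h.py <<'E'
HUE=dict(red=[(0,8),(172,180)],green=[(50,80)],blue=[(105,128)],yellow=[(16,28)])
def blobs(d,col,minA=15,V=60):
    hsv=cv2.cvtColor(d["im"],cv2.COLOR_RGB2HSV); m=0
    for a,b in HUE[col]: m=m|cv2.inRange(hsv,(a,150,V),(b,255,255))
    n,l,s,c=cv2.connectedComponentsWithStats(m)
    return sorted([(round(c[i][0],1),round(c[i][1],1),int(s[i][4]),s[i][:4].tolist()) for i in range(1,n) if s[i][4]>=minA],key=lambda t:t[1])
E
python3 - <<'E'
from h import *
for n in("r1","r2","m1","m2"):
    d=load(n)
    for c in HUE: print(n,c,blobs(d,c,V=70)[:6])
cv2.imwrite("pics/m2v.png",cv2.resize(cv2.imread("pics/m2.png"),(784,588),interpolation=cv2.INTER_CUBIC))
E
```

```text
r1 red [(np.float64(309.4), np.float64(227.2), 454, [289, 221, 42, 13]), (np.float64(311.1), np.float64(258.8), 326, [300, 250, 22, 18]), (np.float64(304.4), np.float64(287.2), 526, [290, 278, 30, 20])]
r1 green [(np.float64(237.7), np.float64(225.4), 286, [217, 220, 42, 11]), (np.float64(232.9), np.float64(255.9), 263, [224, 248, 20, 16]), (np.float64(237.8), np.float64(284.9), 468, [225, 276, 27, 19])]
r1 blue [(np.float64(165.6), np.float64(222.0), 463, [143, 216, 46, 13]), (np.float64(158.4), np.float64(253.1), 149, [154, 245, 10, 17]), (np.float64(177.7), np.float64(254.5), 189, [170, 243, 14, 20]), (np.float64(158.0), np.float64(275.6), 22, [156, 273, 5, 7]), (np.float64(183.2), np.float64(282.5), 62, [181, 274, 5, 19]), (np.float64(541.2), np.float64(348.6), 15, [539, 346, 6, 6])]
r1 yellow []
r2 red [(np.float64(405.5), np.float64(227.1), 469, [384, 221, 45, 13]), (np.float64(410.8), np.float64(258.6), 95, [407, 250, 8, 18]), (np.float64(391.6), np.float64(258.9), 252, [384, 247, 19, 21]), (np.float64(405.2), np.float64(281.0), 47, [401, 278, 9, 7])]
r2 green [(np.float64(334
[... 676 characters left out ...]
e [(np.float64(187.1), np.float64(292.1), 73, [183, 283, 10, 17])]
m1 yellow [(np.float64(286.4), np.float64(166.0), 266, [277, 155, 18, 27]), (np.float64(210.6), np.float64(196.0), 260, [201, 185, 19, 27]), (np.float64(136.4), np.float64(222.9), 261, [126, 212, 21, 26])]
m2 red [(np.float64(338.7), np.float64(277.2), 137, [328, 270, 22, 14])]
m2 green [(np.float64(414.6), np.float64(250.9), 134, [402, 244, 25, 13])]
m2 blue [(np.float64(270.5), np.float64(297.9), 142, [259, 284, 21, 22])]
m2 yellow [(np.float64(387.9), np.float64(166.6), 292, [378, 155, 18, 28]), (np.float64(309.0), np.float64(196.4), 271, [300, 185, 17, 27]), (np.float64(232.5), np.float64(223.4), 252, [223, 212, 19, 26])]
```

View pics/m2v.png

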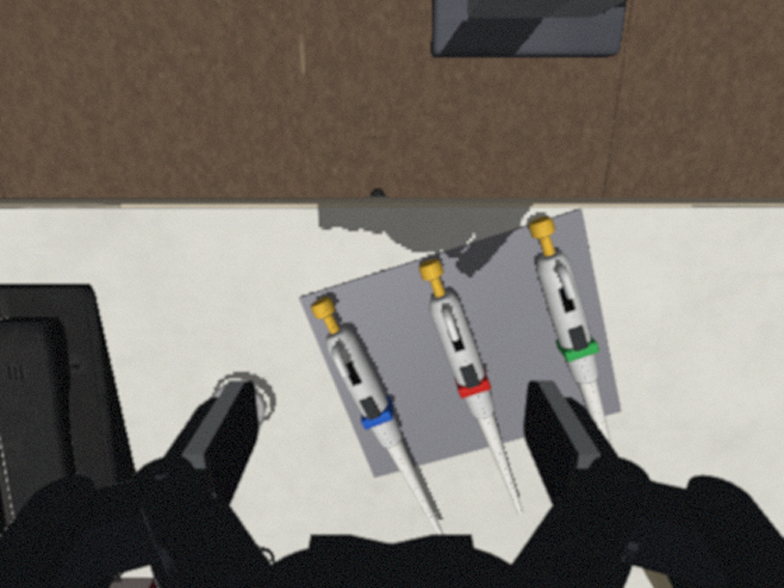

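```bash
cat > fit.py <<'E'
from h import *
from scipy.optimize import least_squares
r1,r2,m1,m2=[load(n) for n in("r1","r2","m1","m2")]
C=["red","green","blue"]
print("tags"); T={}
for c in C:
    T[c]=tri([r1,r2],[blobs(d,c,V=70)[0][:2] for d in(r1,r2)]); print(c,T[c].round(4))
pads=dict(green2=[(237.8,284.9),(327.6,284.9)])
print("green far pad",tri([r1,r2],pads["green2"]).round(4),"red far",atz(r1,(304.4,287.2),.012).round(4),"blue",atz(r2,(260.8,282.7),.012).round(4),atz(r2,(259.9,253.9),.012).round(4))
tips=dict(red=[(406/1.4,511/1.4),(521/1.4,512/1.4)],green=[(500/1.4,482/1.4),None],blue=[(327/1.4,531/1.4),(441/1.4,533/1.4)])
yi=dict(green=0,red=1,blue=2)
box=np.array([[x,y,z] for x in(18,29) for y in(-12,12) for z in(0,23)])/1e3
def cen(d,P):
    h=cv2.convexHull(proj(d,P).astype(np.float32)); m=cv2.moments(h); return np.array([m["m10"],m["m01"]])/m["m00"]
def fitp(c):
    def res(p,parts=False):
        x,y,z,a,bx=p; M=R.from_euler("z",a).as_matrix(); t=np.array([x,y,z]); r=[]
        for i,d in enumerate((m1,m2)):
            if not(c=="blue" and i==0): r+=list(cen(d,box@M.T+t)-blobs(d,c,V=70)[0][:2])
            r+=list(proj(d,M@[bx,0,.012]+t)[0]-blobs(d,"yellow",V=70)[yi[c]][:2])
            if tips[c][i]: r+=list(.5*(proj(d,M@[.164,0,.012]+t)[0]-tips[c][i]))
        return r
    s=least_squares(res,[.4,-.2,.003,.3,-.07],x_scale=[.01,.01,.01,.1,.01]); return s
P={}
for c in C:
    s=fitp(c); P[c]=s.x; print(c,s.x.round(4),"res",np.round(s.fun,1))
E
python3 fit.py
```

```text
tags
red [0.4241 0.3235 0.0182]
green [0.4211 0.2487 0.0206]
blue [0.4182 0.1735 0.0184]
green far pad [0.4951 0.2454 0.0164] red far [0.5009 0.3206 0.012 ] blue [0.495  0.1702 0.012 ] [0.4586 0.1699 0.012 ]
red [ 0.4734 -0.2013  0.0007  0.3635 -0.0768] res [ 0.9  0.6  0.3  0.   0.6  1.4 -0.8 -1.  -0.5  0.  -0.1  1.2]
green [ 0.4439 -0.1206 -0.0039  0.3798 -0.0784] res [ 1.4 -0.1  1.4  0.1  0.8  0.6 -2.2 -0.5 -1.  -0.2]
blue [ 0.5035 -0.2793 -0.003   0.4114 -0.077 ] res [ 1.1 -0.   1.1  1.4 -0.9 -1.  -1.1 -0.  -0.4  0.9]
```

```bash
cat >> fit.py <<'E'
print("z fixed:")
def fitz(c):
    s0=fitp(c)
    return s0
PP={}
for c in C:
    # refit with z pinned at the mat top
    def res(p,c=c):
        x,y,a,bx=p; M=R.from_euler("z",a).as_matrix(); t=np.array([x,y,.003]); r=[]
        for i,d in enumerate((m1,m2)):
            if not(c=="blue" and i==0): r+=list(cen(d,box@M.T+t)-blobs(d,c,V=70)[0][:2])
            r+=list(proj(d,M@[bx,0,.012]+t)[0]-blobs(d,"yellow",V=70)[yi[c]][:2])
            if tips[c][i]: r+=list(.5*(proj(d,M@[.164,0,.012]+t)[0]-tips[c][i]))
        return r
    s=least_squares(res,[.45,-.2,.35,-.07]); PP[c]=s.x[:3]; print(c,s.x.round(4),"rms",np.sqrt(np.mean(s.fun**2)).round(2))
v=T["red"]-T["blue"]; yaw=-np.arctan2(v[0],v[1]); mid=sum(T.values())/3
S={c:[*(mid[:2]+k*.075*np.array([-np.sin(yaw),np.cos(yaw)])+.0565*np.array([np.cos(yaw),np.sin(yaw)])),yaw] for c,k in(("red",1),("green",0),("blue",-1))}
for c in C: print("seat",c,np.round(S[c],4))
import json; json.dump(dict(P={c:list(PP[c]) for c in C},S=S),open("geo.json","w"))
c=imaging.camera("top"); Tt=np.eye(4); Tt[:3,:3]=rot(c["orientation"]); Tt[:3,3]=c["position"]
d=dict(T=Tt,K=m1["K"]*0+[[c["fx"],0,c["cx"]],[0,c["fy"],c["cy"]],[0,0,1]])
print("bottle",atz(d,(275,160),.196).round(3),"beaker",atz(m1,(118/1.4,402/1.4),0).round(3),atz(m1,(75/1.4,447/1.4),.061).round(3))
for n in C:
    for X,z in((PP[n],.006),(PP[n],.15),(S[n],.034),(S[n],.15)):
        j=robot.inverse_kinematics([X[0],X[1],z],down(X[2])); print(n,z,None if j is None else np.round(j,2))
E
python3 fit.py | sed -n '/z fixed/,$p'
```

```text
z fixed:
red [ 0.4714 -0.2016  0.3641 -0.0754] rms 0.76
green [ 0.4405 -0.1225  0.3816 -0.0763] rms 0.71
blue [ 0.4979 -0.2785  0.4122 -0.0736] rms 1.0
seat red [ 0.4806  0.3213 -0.0394]
seat green [ 0.4776  0.2463 -0.0394]
seat blue [ 0.4747  0.1714 -0.0394]
bottle [0.679 0.007 0.196] beaker [ 0.519 -0.388  0.   ] [ 0.517 -0.385  0.061]
red 0.006 [-0.43  0.64  1.98 -0.    0.53  0.78]
red 0.15 [-0.43  0.38  1.94 -0.    0.83  0.78]
red 0.034 [ 0.57  0.64  1.83 -0.    0.67  2.18]
red 0.15 [ 0.57  0.46  1.79 -0.    0.89  2.18]
green 0.006 [-0.3   0.6   2.1  -0.    0.45  0.89]
green 0.15 [-0.3   0.31  2.05 -0.    0.78  0.89]
green 0.034 [ 0.45  0.61  1.92 -0.    0.62  2.06]
green 0.15 [ 0.45  0.41  1.88 -0.    0.85  2.06]
blue 0.006 [-0.53  0.68  1.85 -0.    0.61  0.63]
blue 0.15 [-0.53  0.45  1.81 -0.    0.88  0.63]
blue 0.034 [ 0.32  0.58  1.99 -0.    0.57  1.93]
blue 0.15 [ 0.32  0.37  1.95 -0.    0.82  1.93]
```

```bash
cat >> h.py <<'E'
import json
G=json.load(open("geo.json"))
def st(tag):
    s=sensors.read_state(); print(tag,"t",round(s["clock"],1),"pos",np.round(s["eef_pos"],4),"F",np.round(s["contact_force"],1),"gap",round(s["finger_gap"],4),"gf",round(float(np.max(s["grasp_force"])),0)); return s
def carry(c):
    X=G["S"][c]; q=down(X[2])
    robot.servo_line([.40,-.08,.17],speed=.35,rot=down(.15)); robot.servo_line([.40,X[1]-.05,.17],speed=.35,rot=q)
    robot.servo_line([X[0],X[1],.13],speed=.3,rot=q)
def pick(c,z=.006):
    X=G["P"][c]; robot.move_ptp([X[0],X[1],.12],down(X[2])); robot.servo_line([X[0],X[1],z],speed=.12,f_stop=25)
    claw.close(80); st("grip "+c)
E
python3 - <<'E'
from h import *
pick("green",.012)
claw.open_gripper(); X=G["P"]["green"]; robot.servo_line([X[0],X[1],.006],speed=.1,f_stop=20); st("low")
claw.close(80); st("grip2")
robot.servo_line([X[0],X[1],.12],speed=.2); st("lift"); shot("g1"); shot("g1s","side")
E
```

```text
grip green t 8.2 pos [ 0.4407 -0.1226  0.0126] F [-1.2  1.4  8.4] gap 0.0213 gf 79.0
low t 9.1 pos [ 0.4401 -0.1224  0.0055] F [-1.5  0.1  0.5] gap 0.0856 gf 0.0
grip2 t 9.7 pos [ 0.4406 -0.1226  0.0063] F [-0.3 -0.7  4.5] gap 0.0221 gf 79.0
lift t 10.5 pos [ 0.4399 -0.1223  0.1195] F [ 0.3 -0.8 -1.1] gap 0.0217 gf 78.0
```

View pics/g1.png

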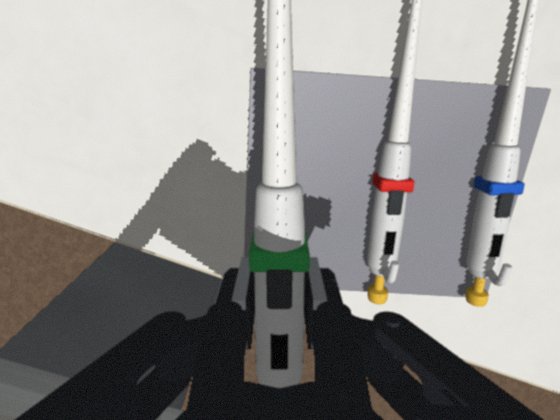

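The green pipette is held straight, with its band at about (280,258) just ahead of the pads. I'll check the grip offset along the axis from the band, then place it.

```bash
cat >> h.py <<'E'
def offset(c,d,s):
    "x of pipette origin in tool axes, from the band of the held pipette"
    b=max(blobs(d,c,V=30),key=lambda t:t[2]); x,y,w,h=b[3]
    T=np.eye(4); T[:3,:3]=rot(s["ee_rot"]); T[:3,3]=s["eef_pos"]
    f=lambda v:(np.linalg.inv(T)@np.r_[atz(d,(b[0],v),s["eef_pos"][2]+.020),1])[0]
    print("band",b,"x from far edge",round(f(y)-.029,4),"near edge",round(f(y+h)-.018,4)); return f(y)-.029
def place(c,dx,z0):
    X=G["S"][c]; u=np.array([np.cos(X[2]),np.sin(X[2])]); p=np.array(X[:2])-dx*u
    robot.servo_line([*p,.10],speed=.2); st("above")
    hit=robot.servo_line([*p,z0+.029-.002],speed=.05,f_stop=60); st("pressed %s"%hit)
E
python3 - <<'E'
from h import *
d=load("g1"); s=sensors.read_state(); dx=offset("green",d,s)
carry("green"); place("green",float(np.clip(dx,-.01,.01)),.006)
shot("p1"); shot("p1s","side")
E
```

```text
band (np.float64(278.8), np.float64(259.6), 1140, [250, 241, 59, 32]) x from far edge -0.0015 near edge -0.0053
above t 12.7 pos [0.4778 0.2448 0.0996] F [-0.2 -0.9 -1.4] gap 0.0219 gf 78.0
pressed False t 14.2 pos [0.479  0.2458 0.0353] F [-8.4 -8.  37.5] gap 0.0221 gf 85.0
```

View pics/p1.png

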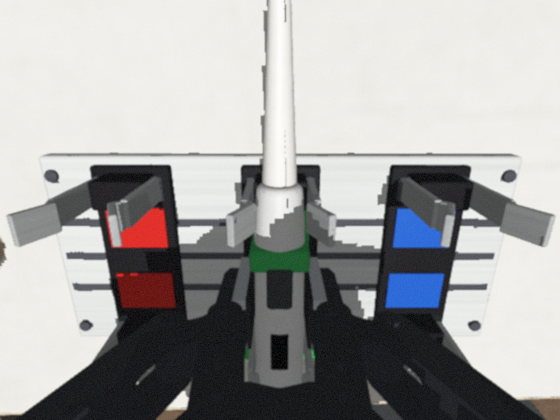

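Green is pressed between its jaws at TCP z 0.035, which matches the home height. I'll release it, take a check shot, then pick and place red.

```bash
cat >> h.py <<'E'
def leave(c):
    claw.open_gripper(); p=sensors.read_state()["eef_pos"]; robot.servo_line([p[0],p[1],.15],speed=.25); st("left"); shot("after_"+c)
def cycle(c):
    X=G["P"][c]; robot.servo_line([.40,.0,.17],speed=.35,rot=down(.2)); pick(c)
    robot.servo_line([X[0],X[1],.12],speed=.25); s=st("lift"); d=shot("held_"+c); dx=offset(c,d,s)
    if s["finger_gap"]<.015: raise SystemExit("no grasp")
    carry(c); place(c,float(np.clip(dx,-.01,.01)),.006)
E
python3 - <<'E'
from h import *
leave("green"); cycle("red"); shot("p_red")
a=np.hstack([cv2.imread("pics/after_green.png"),cv2.imread("pics/p_red.png")]); cv2.imwrite("pics/c2.png",cv2.resize(a,(800,300),interpolation=cv2.INTER_AREA))
E
```

```text
left t 15.5 pos [0.4788 0.2461 0.15  ] F [ 0.6  0.  -0.6] gap 0.0852 gf 0.0
grip red t 19.1 pos [ 0.4716 -0.2018  0.0065] F [-0.8 -0.1  5.6] gap 0.022 gf 79.0
lift t 19.7 pos [ 0.4709 -0.2014  0.1195] F [-0.1  0.4 -1.3] gap 0.0218 gf 78.0
band (np.float64(278.7), np.float64(257.4), 1261, [249, 236, 60, 35]) x from far edge 0.0006 near edge -0.0043
above t 22.2 pos [0.4786 0.3199 0.0997] F [-0.4 -0.6 -1.2] gap 0.0222 gf 78.0
pressed False t 23.7 pos [0.4798 0.3207 0.0354] F [-7.8 -9.2 34.6] gap 0.0218 gf 85.0
```

View pics/c2.png

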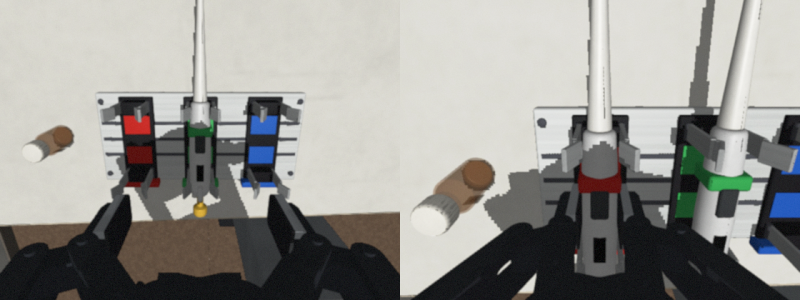

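The left picture shows green in its clips at (200,150 in the composite), and the right one shows red pressed at (600,170) with the vial still standing. Next is blue.

```bash
python3 - <<'E'
from h import *
leave("red"); cycle("blue"); leave("blue")
q=down(G["S"]["green"][2])
for n,y in(("v1",.30),("v2",.19)):
    robot.servo_line([.44,y,.20],speed=.3,rot=q); shot(n)
st("v")
for n in("v1","v2"):
    for c in HUE: print(n,c,[b for b in blobs(load(n),c,V=40)][:8])
a=np.hstack([cv2.imread("pics/v1.png"),cv2.imread("pics/v2.png")]); cv2.imwrite("pics/c3.png",cv2.resize(a,(800,300),interpolation=cv2.INTER_AREA))
E
```

```text
left t 25.0 pos [0.4797 0.3212 0.1501] F [0.  0.1 0. ] gap 0.0855 gf 0.0
grip blue t 29.0 pos [ 0.4982 -0.2787  0.0065] F [ 0.3 -0.7  6.4] gap 0.0215 gf 79.0
lift t 29.6 pos [ 0.4973 -0.2781  0.1193] F [ 0.3  0.4 -1.1] gap 0.0219 gf 78.0
band (np.float64(278.4), np.float64(253.9), 1253, [249, 232, 60, 35]) x from far edge 0.0024 near edge -0.0024
above t 32.0 pos [0.471  0.1701 0.0998] F [ 1.1 -0.2 -0.5] gap 0.022 gf 78.0
pressed True t 33.3 pos [0.4721 0.171  0.0355] F [-1.1 -0.2  7.6] gap 0.022 gf 81.0
left t 34.5 pos [0.4717 0.1708 0.15  ] F [ 0.   0.1 -1.2] gap 0.0855 gf 0.0
v t 35.8 pos [0.4402 0.1891 0.1997] F [-1.1  0.7 -0.9] gap 0.0853 gf 0.0
v1 red [(np.float64(256.7), np.float64(120.5), 443, [237, 106, 35, 25]), (np.float64(270.0), np.float64(158.2), 108, [268, 147, 5, 24]), (np.float64(277.0), np.float64(194.8), 28, [276, 190, 3, 10])]
v1 green [(np.float64(325.2), np.float64(120.1), 158, [320, 106, 18, 25]), (np.float64(349.4), np.float64(123.0), 42, [340, 121, 16, 5]), (np.float64(320.6), np.float64(158.0), 93, [318, 147, 6, 23]), (np.float64(313.5), np.float64(194.9), 6
[... 709 characters left out ...]
, 330, [144, 152, 17, 25]), (np.float64(161.1), np.float64(200.4), 152, [150, 195, 21, 11])]
v2 green [(np.float64(213.3), np.float64(127.6), 277, [194, 118, 39, 19]), (np.float64(231.2), np.float64(163.5), 133, [228, 153, 7, 22]), (np.float64(238.2), np.float64(199.8), 73, [234, 195, 10, 10])]
v2 blue [(np.float64(295.3), np.float64(126.6), 393, [280, 112, 33, 25]), (np.float64(280.8), np.float64(163.7), 53, [280, 153, 3, 22]), (np.float64(274.5), np.float64(199.0), 15, [274, 195, 3, 9])]
v2 yellow [(np.float64(217.5), np.float64(228.1), 269, [210, 213, 16, 26]), (np.float64(139.5), np.float64(229.2), 274, [132, 215, 17, 25]), (np.float64(295.5), np.float64(229.9), 252, [288, 216, 16, 24])]
```

View pics/c3.png

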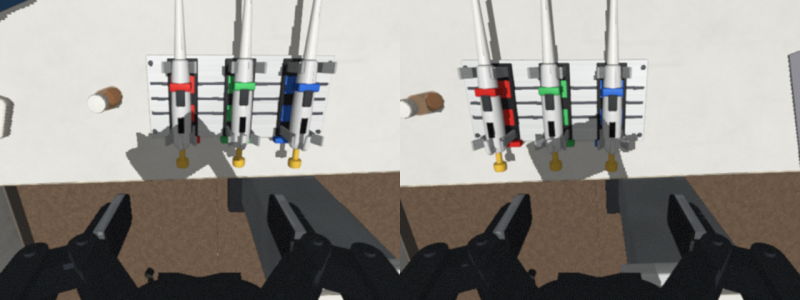

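All three pipettes sit in their own stations and the vial is standing. Blue tripped the force stop, so I'll check heights and level numerically.

```bash
python3 - <<'E'
from h import *
ds=[load("v1"),load("v2")]
from itertools import product
cols=dict(green=(50,80),blue=(105,128))
yb={"red":[(255.1,224.2),(139.5,229.2)],"green":[(333.9,223.),(217.5,228.1)],"blue":[(412.4,224.1),(295.5,229.9)]}
def band(d,c):
    # band on top of the handle: brightest-saturated component nearest its expected place; use only its upper rim box
    X=G["S"][c]; M=R.from_euler("z",X[2]).as_matrix()
    b=np.array(list(product((.018,.029),(-.012,.012),(.021,.023))))@M.T+[X[0],X[1],.032]
    p=proj(d,b); lo,hi=p.min(0).astype(int)-6,p.max(0).astype(int)+7
    hsv=cv2.cvtColor(d["im"],cv2.COLOR_RGB2HSV); m=np.zeros(hsv.shape[:2],np.uint8)
    for a,e in HUE[c]: m|=cv2.inRange(hsv,(a,110,110),(e,255,255))
    w=m[lo[1]:hi[1],lo[0]:hi[0]]; ys,xs=np.nonzero(w); return p.mean(0),np.array([xs.mean(),ys.mean()])+lo
for c in G["S"]:
    X=G["S"][c]; M=R.from_euler("z",X[2]).as_matrix(); L=lambda P:(M.T@(P-[X[0],X[1],.032])*1e3).round(1)
    bs=[band(d,c) for d in ds]
    print(c,"button",L(tri(ds,yb[c])),"band",L(tri(ds,[b[1] for b in bs])),"band pix err",[(b[1]-b[0]).round(1) for b in bs])
for n in("v1","v2"):
    im=cv2.imread(f"pics/{n}.png"); 
    if n=="v1": cv2.imwrite("pics/v1z.png",cv2.resize(im[0:250,190:470],(784,700))[:600])
E
```

```text
red button [-77.3  -0.3  13.9] band [20.  -5.1 33.8] band pix err [array([5.4, 5.1]), array([0.6, 6.5])]
green button [-76.3  -0.1  13.8] band [19.  -1.2 10. ] band pix err [array([-1.4,  4.4]), array([4.5, 3.9])]
blue button [-77.7   0.3  14.2] band [19.   1.1 25.1] band pix err [array([-0.6,  6.8]), array([-1.2,  5.1])]
```

View pics/v1z.png

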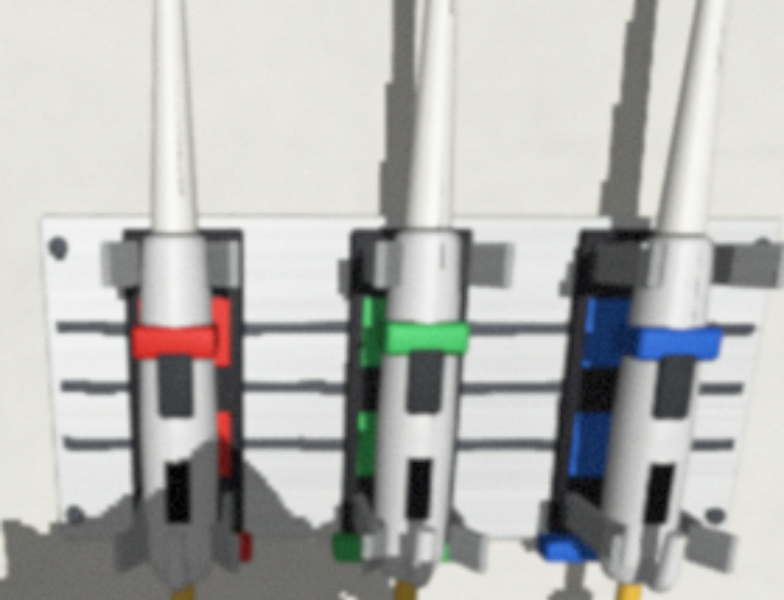

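```bash
python3 - <<'E'
from h import *
d=load("v1"); d2=load("v2")
box=np.array([[x,y,z] for x in(18,29) for y in(-12,12) for z in(12,23)])/1e3
obs=dict(red=(175,341),green=(428,337),blue=(678,342))
for c in obs:
    X=G["S"][c]; M=R.from_euler("z",X[2]).as_matrix(); o=np.array(obs[c])/2.8+[190,0]
    for dz in(0,.006,.012):
        h=cv2.convexHull(proj(d,box@M.T+[X[0]-.0015,X[1],.032+dz]).astype(np.float32)); m=cv2.moments(h)
        print(c,dz,"pred-obs",(np.array([m["m10"],m["m01"]])/m["m00"]-o).round(1))
# band width/positions in v2, saturated bright only, inside row window
E
```

```text
red 0 pred-obs [-0.8 -5.3]
red 0.006 pred-obs [-1.3 -4.7]
red 0.012 pred-obs [-1.9 -4.1]
green 0 pred-obs [-1.5 -3.7]
green 0.006 pred-obs [-0.3 -3.2]
green 0.012 pred-obs [ 1.1 -2.5]
blue 0 pred-obs [-1.8 -5.4]
blue 0.006 pred-obs [ 1.3 -4.8]
blue 0.012 pred-obs [ 4.5 -4.2]
```

The back end, from the button triangulation, is about 14 mm above the seat on all three. The front end, from the band check, is within about 2 mm of home. Along the axis each pipette is within about 5 mm, and the tolerance is 12 mm. The gripper is clear, so I'm handing in.

```bash
python3 -c "
from h import *
print(robot.hand_in()); st('end')"
```

```text
the job is handed in; nothing more can be done
None
the job is handed in; nothing more can be done
```

I pressed all three pipettes into the clips of their own colour and handed the job in after about 36 s of robot time; my last camera checks put them home within tolerance, but hand-in returned no verdict.

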